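# Cure the varnish swatches under the bench lamp

## Robot

A 7-joint arm with a two-finger parallel gripper is mounted at the origin on the work surface. World frame = base frame: x ahead of the robot, y to its left, z up, the work surface at z = 0. Lengths are in m, angles in rad, forces in N, time in s.
With the tool pointing down it reaches from about 0.425 to 1.025 m from the base axis. Payload 3.6 kg.
Tool frame: the origin (TCP) lies between the finger pads; the fingertips stand 25 mm ahead of it and the grasp point (between the pads) lies 6 mm ahead of it (r.tip_reach is the distance from the TCP to the fingertips, in m); y points along the fingers, x is the direction in which the jaws open and shut, and the axes are right-handed (so a half turn about y gives the same grasp; the last joint's range is limited). The gripper opens to 85 mm and grips with 20 to 120 N. Pads are 22 mm wide; open, the fingers measure 114 mm over their backs; the gripper's body (76 mm by 85 mm) begins 54 mm behind the grasp point. The pads swing forward as they close: fully open they stand 13 mm farther back than shut.
Start: joints at [1.05, 0.591, 0.048, 1.609, -0.033, 0.943, -0.034], TCP at [0.3, -0.66, 0.256] pointing down, gripper open.
Joint ranges: [-2.69, 2.69], [-0.47, 2.24], [-1.27, 1.36], [0.19, 2.51], [-1.53, 4.68], [0.08, 2.07], [-3.09, 3.09]. Speed limits (rad/s): [2.57, 2.57, 3.14, 3.14, 3.14, 3.14, 3.14].

## Interface

Orientations are given as a unit quaternion [x, y, z, w].
In Python, from station import r gives the robot as it stands.
- The arm moves only by the tool arm_command, never from a script. Its argument "increments" is a list that holds one entry, the list of rows, each a list of 5 numbers: the finger opening in m, from 0 to 0.0854, then the shift along the tool's x, y, z in m, then the turn about the tool's y in degrees. A call has 1 to 12 rows; each row is the pose to reach, as a shift and turn from the pose measured when the call began, along the tool's axes at that moment; what a row does not reach only later rows make up. A row lasts 1/10 s, in which the tool goes at most 50 mm and 8.59 degrees, less where a joint would pass 70% of its speed; a pose out of reach is approached as far as the arm can. A call with a gripper value outside its range is refused whole. The fingers move at their own pace and stop on an object; "force" is the grip in N (left out, the last holds). Time passes only in rows, so rows that repeat a pose let the fingers close. It gives the time, the measured TCP pose, the force and the opening at its end, in the units of the state.
- r.observe(): the state, without advancing time (a new reading comes with each control period).
- r.capture(name): name is "scene" or "top" or "wrist"; returns the picture (480x640x3 uint8, blue, green, red); there is no depth.
- r.camera_info(name): a dict with "intrinsics" (3x3 intrinsics, pixels), "rvec" (rotation vector, rad) and "tvec" (3), from world to camera coordinates, as OpenCV has them. Camera axes: x right, y down, z forward; pixel columns grow to the right and rows downward; lengths in m; the calibration is good to about 2 mm. A picture is of the moment at which its call begins: read the wrist's pose just before it. camera_info takes no time and is no camera call; for the wrist camera it gives the pose at the moment of the call.
- r.close_job(): hands the job in, once; it reports no verdict.
Trained networks look in the newest picture that a camera, given by its name, has taken for a name from the list of things; names that differ only in an ending like _2 or _b are one class to them, and where a whole thing is asked for, a point or a joint stands for the part that bears it (a point fixed in the world has none). Each returns a list of dicts, best first, with "conf" (0 to 1); they miss things now and then, are a little off and sometimes report something else, mostly with a low value. They report only what shows in the picture. A call takes as long as a camera call.
- r.masks_of(camera, thing): "region" (480x640 bool, what is visible of it) and "extent" ([centre column, centre row, width, height] in pixels, round what is visible of it).
The state is a dict: "time_s": time; "qpos": joint angles; "qd": joint speeds; "joint_torque": joint torques, N m; "position": TCP position; "orientation": TCP orientation; "contact_force": force on the tool from outside, world axes, zero at the start; "moment": the same for the moment, N m; "gripper_width": opening from 0.0 (shut) to 1.0 (fully open).
Only numpy, scipy, OpenCV 4.12 (cv2) and the standard library are available. Lean on these libraries where they do the work, as an engineer would, in place of code of your own. Each camera call takes 0.05 s, during which the arm holds its last target. There are 200 camera calls.

## Task

Get the varnish samples ready for curing: raise the lamp on its telescoping tube until the lock button clicks out and it stays up, and push every wooden swatch, blade first, into a slot of its own in the curing bench until its grip block meets the front face. Only when all that is done, take the key from its stand, push it fully home in the key switch, turn it clockwise about a quarter turn to on, and leave it there. Leave the other workshop things where they are.

Things in the scene. Friction and masses are not known exactly. Their poses are not given: they have to be found in the camera images.
- curer: Fixed curing bench: low grey deck, 296 mm wide (y), 105 deep (x), 40 high. Origin at table height, middle of the front face (long side nearest the robot); x points into the deck, z up. Four slots open in the front face at y = -93, -31, 31, 93 mm, each 42 mm wide, 12 high from the table up, 75 deep, entered along +x; the table is their floor, a clear sheet covers them. Lamp tube behind, at x = 130 mm.
- lamp (a joint): How far the lamp is drawn up on its telescoping tube, m: 0 fully down, stops at 0.084. Starts between 0 and 0.02. Lifting takes about 10 N (weight 4.4 N plus friction 5.5 N); it stays where it is left. From 0.079 the lock button springs out; the lamp then rests at 0.078 or a little above and cannot go back down.
- lock_button (a joint): Brass snap button, 10 mm across, on the inner tube, on the side away from the robot, m: near 0 when held in by the outer tube, about 0.007 when it has sprung out (locked). Not to be pressed.
- lamp_grip (a point): Where to grip the lamp: 18 mm below the top of the upright grey lug on the lamp head. The lug is 50 mm long (bench x), 16 mm thick (bench y, grip across this) and 48 mm high. The head below is 160 mm wide (bench y), 95 mm deep (bench x from 70 to 165 mm), 45 mm high; its top is 30 mm below this point. The point is 204 mm above the table with the lamp fully down and rises with it. Axes as the bench.
- keyswitch (a joint): Turn of the key switch, rad: 0 off, grows clockwise seen from above, stop at 1.5; on from 1.1. Starts between 0 and 0.1. Resists with about 0.04 N m and stays where it is left; the key has about 0.15 rad of play in it.
- keyway (a point): Middle of the key slot in the flat steel rotor on top of the switch box, at its surface, 60 mm above the table. The slot runs along this frame's x: 17 mm long, 6.4 mm wide, 30 mm deep, straight down. Turns with the rotor; z up. The fixed grey box around it is 100 x 100 mm and 56 mm high.
- keystand: Fixed wooden block, 70 x 60 mm at the foot, 50 x 50 mm above, 45 mm high; the key stands upright in a slot (18 x 7 mm, along the block's x) in its top. Origin at the middle of its underside.
- key: Loose key, 70 mm long, 30 g, standing upright in its stand at the start. Origin at the tip of its steel blade, z up along the key to the bow. Blade: z 0 to 26 mm, 14 mm wide (x), 4 mm thick (y), tip narrowed to 10 x 2.6 mm for the first 6 mm. Bow (black plate to grip, across y): z 26 to 70 mm, 30 mm wide (x), 8 mm thick (y). Symmetric, goes in either way round; it is fully home when the underside of the bow rests on the rotor, the tip then 26 mm below the slot mouth.
- swatch0: Varnished wooden test swatch (three or four of the four are present), 60 g: a flat blade 36 mm wide and 6 mm thick lying on the table, reaching 70 mm ahead (+x; its last 10 mm only 28 mm wide), and behind the origin an upright grip block, x -40 to 0 mm, 14 mm thick (y), its top 46 mm above the underside. Origin at the underside in the plane of the front of the grip block; z up. Fully in when this plane meets the front face of the bench.
- swatch1: Varnished wooden test swatch (three or four of the four are present), 60 g: a flat blade 36 mm wide and 6 mm thick lying on the table, reaching 70 mm ahead (+x; its last 10 mm only 28 mm wide), and behind the origin an upright grip block, x -40 to 0 mm, 14 mm thick (y), its top 46 mm above the underside. Origin at the underside in the plane of the front of the grip block; z up. Fully in when this plane meets the front face of the bench.
- swatch2: Varnished wooden test swatch (three or four of the four are present), 60 g: a flat blade 36 mm wide and 6 mm thick lying on the table, reaching 70 mm ahead (+x; its last 10 mm only 28 mm wide), and behind the origin an upright grip block, x -40 to 0 mm, 14 mm thick (y), its top 46 mm above the underside. Origin at the underside in the plane of the front of the grip block; z up. Fully in when this plane meets the front face of the bench.
- swatch3: Varnished wooden test swatch (three or four of the four are present), 60 g: a flat blade 36 mm wide and 6 mm thick lying on the table, reaching 70 mm ahead (+x; its last 10 mm only 28 mm wide), and behind the origin an upright grip block, x -40 to 0 mm, 14 mm thick (y), its top 46 mm above the underside. Origin at the underside in the plane of the front of the grip block; z up. Fully in when this plane meets the front face of the bench.
- paint_tin: Bystander, to be left alone: closed paint tin, 84 mm across, 100 mm high.
- mixing_cup: Bystander, to be left alone: clear plastic mixing cup, 72 mm across, 90 mm high.
- putty_knife: Bystander, to be left alone: putty knife, 200 mm, lying flat.
- sanding_block: Bystander, to be left alone: cork sanding block 90 x 60 x 35 mm.
- table_leg: Bystander, to be left alone: turned dark wooden leg end standing upright, 56 mm across, 150 mm high.
- jar: Bystander, to be left alone: jar, 60 mm across, 75 mm high.
- tin_lid: Bystander, to be left alone: flat tin lid, 90 mm across, 6 mm thick.
- brush: Bystander, to be left alone: paint brush, 190 mm, lying flat.

How it is judged:
By the outcome, as a careful person would: the job done as asked, in the order asked, and still so for the second after the job is handed in, with the robot touching nothing.
Of swatch0, swatch1, swatch2, swatch3 only 3 to 4 are there at a start; the rules pass over those that are not, and their reading is None.
At some moment in a run one of swatch0, swatch1, swatch2, swatch3 may be knocked a few centimetres aside while the robot is not near it.
It also fails if it takes over 210 s, if anything falls off the work surface, if the arm or the gripper's body presses on something with over 40 N, if the wrist force passes 120 N, or if a joint passes its speed limit or range.

## Working session

There is one attempt and no reset: what is moved stays moved. The work goes in short steps, Python scripts to look and compute and a tool call to move; the robot and the scene stay as the last step left them, time stands still between calls to the robot, and variables do not carry over. Pictures are saved under pics/ and viewed, about 12 in all and at most 16, crops included, and the job is handed in when it is done.

Besides the shell and the picture viewer there is one more tool, called as name(argument=value, ...), one argument or row to a line, values as JSON. arm_command: Moves the arm, as the interface text tells. Its arguments: {"type":"object","properties":{"increments":{"type":"array"},"force":{"type":"number"}},"required":["increments"]}

```bash
ls; mkdir -p pics
python3 - <<'E'
from station import r
import cv2,numpy as np
print(r.observe())
for c in("scene","top"):
    im=r.capture(c); cv2.imwrite(f"pics/{c}0.png",im)
    i=r.camera_info(c); R=cv2.Rodrigues(np.array(i["rvec"]))[0]
    print(c,i["intrinsics"],(-R.T@np.array(i["tvec"]).ravel()).round(3),R.round(3).tolist())
    for t in["curer","lamp","keyswitch","keystand","key","swatch0","paint_tin","mixing_cup","putty_knife","sanding_block","table_leg","jar","tin_lid","brush"]:
        print(t,[(round(m["conf"],2),np.round(m["extent"]).tolist()) for m in r.masks_of(c,t)][:5])
E
```

```text
pics
{'time_s': 0.0, 'qpos': array([ 1.05045928,  0.59212255,  0.0483096 ,  1.60984716, -0.03328982,
        0.94273306, -0.03371593]), 'qd': array([-0.0019165 ,  0.00195058,  0.00090801, -0.00034826,  0.00096107,
       -0.00095833, -0.00109936]), 'joint_torque': array([ 1.34654936e-03, -5.48689342e+01,  1.54660910e+00, -1.98119384e+01,
        9.24346154e-03,  8.88806622e-03, -5.71286336e-06]), 'position': array([ 0.29981772, -0.65923126,  0.25512939]), 'orientation': array([-0.59417096,  0.383448  , -0.38202521,  0.59496658]), 'contact_force': array([ 0.66093329,  0.54128282, -0.29173811]), 'moment': array([-0.00506755, -0.034631  ,  0.0383468 ]), 'gripper_width': 0.9992338892565027}
scene [[554.99150831   0.         323.67795089]
 [  0.         554.99150831 245.29402323]
 [  0.           0.           1.        ]] [ 1.636 -0.352  1.134] [[0.296, 0.955, 0.004], [0.612, -0.187, -0.768], [-0.733, 0.23, -0.64]]
curer [(0.95, [328.0, 304.0, 114.0, 85.0]), (0.34, [441.0, 234.0, 30.0, 17.0])]
lamp [(0.6, [336.0, 285.0, 67.0, 46.0]), (0.28, [371.0, 226.0, 26.0, 26.0])]
keyswitch [(0.45, [
[... 1228 characters left out ...]
0.0])]
keyswitch [(0.98, [210.0, 197.0, 21.0, 23.0]), (0.16, [124.0, 223.0, 54.0, 37.0])]
keystand [(0.84, [445.0, 208.0, 31.0, 33.0])]
key [(0.61, [450.0, 204.0, 11.0, 13.0])]
swatch0 [(0.98, [192.0, 264.0, 24.0, 49.0]), (0.83, [408.0, 267.0, 27.0, 51.0]), (0.72, [148.0, 286.0, 38.0, 38.0]), (0.69, [444.0, 276.0, 27.0, 46.0])]
paint_tin [(0.69, [124.0, 223.0, 51.0, 38.0])]
mixing_cup [(0.86, [511.0, 221.0, 44.0, 34.0])]
putty_knife [(0.59, [332.0, 298.0, 86.0, 30.0])]
sanding_block [(0.59, [231.0, 323.0, 32.0, 38.0])]
table_leg [(0.86, [515.0, 179.0, 43.0, 38.0])]
jar [(0.75, [149.0, 186.0, 34.0, 31.0])]
tin_lid [(0.66, [147.0, 288.0, 41.0, 39.0])]
brush [(0.94, [500.0, 292.0, 21.0, 83.0])]
```

Run:
```python
import cv2
a=cv2.imread("pics/top0.png")[120:360,80:560]; cv2.imwrite("pics/top0c.png",cv2.resize(a,(800,400),interpolation=cv2.INTER_CUBIC))
a=cv2.imread("pics/scene0.png")[190:370,140:520]; cv2.imwrite("pics/scene0c.png",cv2.resize(a,(800,379),interpolation=cv2.INTER_CUBIC))
```

```text
(no output)
```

View pics/top0c.png

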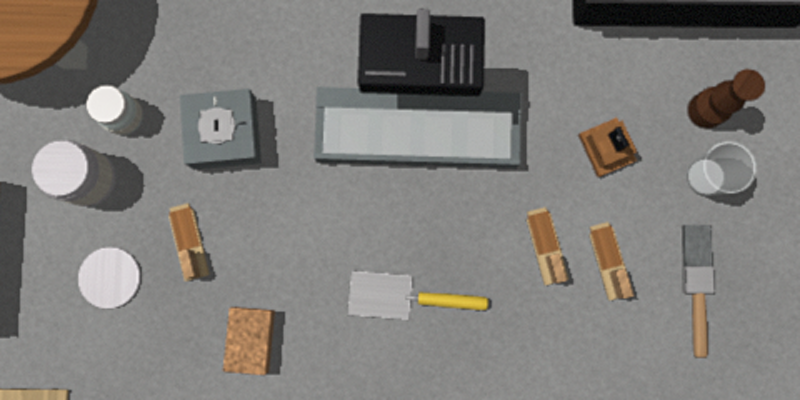

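View pics/scene0c.png

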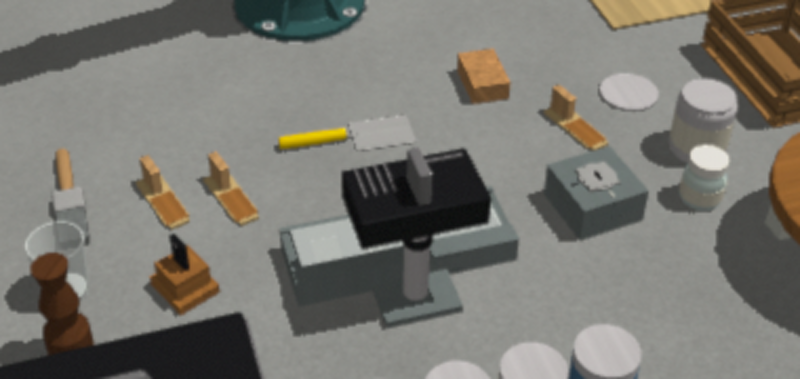

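Three swatches are present: in the full top picture at about (192,264), (408,267) and (447,277). The bench is centre-top, the key stand is at (445,208), and the switch is at (210,197). Next I'll get rough world positions.

```bash
cat > h.py <<'E'
from station import r
import cv2,numpy as np
from scipy.spatial.transform import Rotation as Ro
def cam(c):
    i=r.camera_info(c); return np.array(i["intrinsics"]),cv2.Rodrigues(np.array(i["rvec"]))[0],np.array(i["tvec"]).ravel()
def w(c,px,z,C=None):
    K,R,t=C or cam(c); p=np.atleast_2d(np.array(px,float))
    d=np.c_[p,np.ones(len(p))]@np.linalg.inv(K).T@R; o=-R.T@t
    return o+d*((z-o[2])/d[:,2])[:,None]
def proj(c,P,C=None):
    K,R,t=C or cam(c); q=(np.atleast_2d(P)@R.T+t)@K.T; return q[:,:2]/q[:,2:]
def go(target,yaw=None):
    "shift in tool axes to TCP target; yaw = world direction (deg) wanted for jaw axis"
    s=r.observe(); R=Ro.from_quat(s["orientation"]).as_matrix()
    d=R.T@(np.array(target)-s["position"]); a=0
    if yaw is not None:
        cur=np.degrees(np.arctan2(R[1,0],R[0,0])); a=(yaw-cur+90)%180-90; a=-a   # tool y is down
    print("pos",s["position"].round(4),"jaw",np.degrees(np.arctan2(R[1,0],R[0,0])).round(2),"shift",d.round(4),"turn",round(a,2),"q7",s["qpos"].round(2)[6],"t",s["time_s"])
E
python3 - <<'E'
from h import *
s=r.observe();print(Ro.from_quat(s["orientation"]).as_matrix().round(3),r.tip_reach)
r.capture("top")
def show(n,z):
    for m in r.masks_of("top",n):
        if m["conf"]<.5: continue
        g=m["region"].astype(np.uint8); b=cv2.boxPoints(cv2.minAreaRect(cv2.findNonZero(g)))
        print(n,round(m["conf"],2),w("top",b,z)[:,:2].round(3).tolist(),w("top",[b.mean(0)],z)[0,:2].round(3))
for n,z in[("swatch0",.0),("keyswitch",.058),("keystand",.02),("key",.06),("curer",.04),("lamp",.18)]:show(n,z)
K,R,t=cam("wrist");print("wrist",K.tolist(),(-R.T@t-s["position"]).round(3),R.round(3).tolist())
E
```

```text
[[ 0.414 -0.     0.91 ]
 [-0.91  -0.     0.414]
 [-0.    -1.    -0.   ]] 0.025
swatch0 0.92 [[0.468, -0.268], [0.479, -0.304], [0.371, -0.333], [0.36, -0.298]] [ 0.419 -0.301]
swatch0 0.82 [[0.493, 0.352], [0.503, 0.311], [0.392, 0.283], [0.383, 0.322]] [0.443 0.317]
swatch0 0.59 [[0.49, -0.176], [0.5, -0.213], [0.393, -0.24], [0.383, -0.204]] [ 0.441 -0.208]
swatch0 0.54 [[0.474, -0.409], [0.474, -0.455], [0.286, -0.448], [0.285, -0.403]] [ 0.379 -0.429]
keyswitch 0.98 [[0.628, 0.294], [0.629, 0.244], [0.581, 0.242], [0.58, 0.292]] [0.604 0.268]
keystand 0.86 [[0.604, -0.25], [0.634, -0.313], [0.569, -0.342], [0.539, -0.28]] [ 0.586 -0.296]
key 0.55 [[0.598, -0.284], [0.607, -0.302], [0.58, -0.315], [0.571, -0.296]] [ 0.589 -0.299]
curer 0.62 [[0.556, 0.131], [0.787, 0.129], [0.779, -0.172], [0.549, -0.163]] [ 0.666 -0.019]
lamp 0.73 [[0.622, 0.063], [0.733, 0.062], [0.729, -0.101], [0.618, -0.098]] [ 0.675 -0.019]
wrist [[359.4785092270343, 0.0, 316.6992222651004], [0.0, 359.4785092270343, 241.5937118573255], [0.0, 0.0, 1.0]] [0.074 0.034 0.118] [[0.413, -0.911, -0.002], [-0.863, -0.392, 0.32], [-0.292, -0.131, -0.948]]
```

Run:
```python
from h import *
go([.53,-.02,.38],-90)
```

```text
pos [ 0.3001 -0.66    0.2563] jaw -65.54 shift [-0.4873 -0.1237  0.4742] turn 24.46 q7 -0.03 t 1.85
```

arm_command(
  increments=[
    [[0.085, -0.05, -0.05, 0.04, 0], [0.085, -0.09, -0.09, 0.07, 4], [0.085, -0.13, -0.12, 0.11, 8], [0.085, -0.165, -0.124, 0.15, 12], [0.085, -0.2, -0.124, 0.19, 16], [0.085, -0.235, -0.124, 0.22, 20], [0.085, -0.27, -0.124, 0.26, 24], [0.085, -0.305, -0.124, 0.29, 24.5], [0.085, -0.34, -0.124, 0.33, 24.5], [0.085, -0.375, -0.124, 0.365, 24.5], [0.085, -0.41, -0.124, 0.4, 24.5], [0.085, -0.445, -0.124, 0.435, 24.5]],
  ],
)

```text
time_s: 3.05
position: [0.4924, -0.1253, 0.3807]
orientation: [0.5, -0.5, 0.501, -0.5]
contact_force: [0.9, -0.7, -0.7]
gripper_width: 0.993
```

arm_command(
  increments=[
    [[0.085, -0.02, 0, 0.04, 0], [0.085, -0.04, 0, 0.05, 0], [0.085, -0.06, 0, 0.05, 0], [0.085, -0.06, 0, 0.05, 0], [0.085, -0.06, 0, 0.05, 0]],
  ],
)

```text
time_s: 3.55
position: [0.5422, -0.0659, 0.3807]
orientation: [0.5, -0.5, 0.501, -0.5]
contact_force: [-0.6, -0.8, 0.3]
gripper_width: 0.999
```

Run:
```python
from h import *
go([.53,-.02,.38],-90); C=cam("wrist")
im=r.capture("wrist"); cv2.imwrite("pics/w1.png",im); np.savez("w1.npz",*C)
for n in("curer","lamp","lamp_grip"):
    for m in r.masks_of("wrist",n): print(n,m["conf"],m["extent"])
```

```text
pos [ 0.5422 -0.0659  0.3807] jaw -90.03 shift [-0.0458  0.0006 -0.0123] turn -0.03 q7 -1.57 t 3.55
curer 0.65 [275.1, 88.0, 252.5, 172.8]
lamp 0.57 [253.2, 59.1, 209.9, 116.7]
lamp_grip 0.77 [253.5, 58.1, 207.7, 114.0]
```

View pics/w1.png

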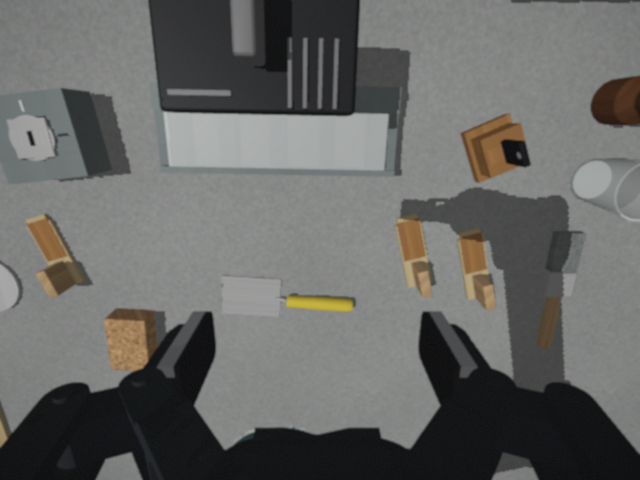

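The wrist view shows the bench front edge from about (160,173) to (397,175). The near end of the lug top is at (232..256,54). The swatch blades are at (50,240), (412,245) and (473,255).

Run:
```python
from h import *
f=np.load("w1.npz"); C=tuple(f[k] for k in f.files)
im=cv2.imread("pics/w1.png"); g=cv2.cvtColor(im,cv2.COLOR_BGR2GRAY)
cv2.imwrite("pics/w1c.png",np.hstack([cv2.resize(im[155:190,150:410],None,fx=3,fy=3,interpolation=cv2.INTER_CUBIC)]))
def P(n,px,z): q=w("",px,z,C); d=q[-1]-q[0]; print(n,q[:,:2].round(4).tolist(),"mid",q.mean(0)[:2].round(4),"dir",np.degrees(np.arctan2(d[1],d[0])).round(1),"len",np.hypot(*d[:2]).round(4))
P("front top edge",[[160,172],[397,175]],.04)
P("lug near top",[[232,53],[256,55]],.222)
P("lug near top +15",[[232,53],[256,55]],.237)
P("head front bottom",[[162,111],[354,113]],.129+.01)
P("head front top",[[152,0],[358,0]],.18)
for z in(.174,.194):
    P("head corner near top",[[161,107],[354,112]],z)
```

```text
front top edge [[0.5622, 0.1328], [0.558, -0.1671]] mid [ 0.5601 -0.0172] dir -90.8 len 0.2999
lug near top [[0.6679, -0.0071], [0.6667, -0.0236]] mid [ 0.6673 -0.0154] dir -94.4 len 0.0166
lug near top +15 [[0.6655, -0.0103], [0.6643, -0.0259]] mid [ 0.6649 -0.0181] dir -94.4 len 0.0157
head front bottom [[0.6323, 0.0801], [0.6303, -0.1007]] mid [ 0.6313 -0.0103] dir -90.7 len 0.1807
head front top [[0.711, 0.06], [0.7107, -0.0972]] mid [ 0.7109 -0.0186] dir -90.1 len 0.1572
head corner near top [[0.6347, 0.0663], [0.6304, -0.0972]] mid [ 0.6326 -0.0155] dir -91.5 len 0.1636
head corner near top [[0.634, 0.0582], [0.63, -0.0953]] mid [ 0.632  -0.0186] dir -91.5 len 0.1535
```

View pics/w1c.png

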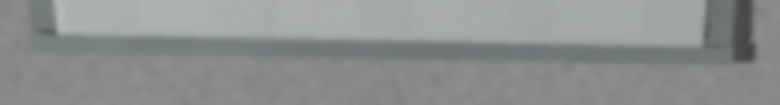

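Run:
```python
from h import *
go([.69,-.0168,.225],-91)
```

```text
pos [ 0.5421 -0.0671  0.3808] jaw -90.21 shift [-0.051   0.1559  0.1475] turn 0.79 q7 -1.57 t 3.75
```

arm_command(
  increments=[
    [[0.085, -0.03, 0, 0.035, 1], [0.085, -0.049, 0, 0.07, 1], [0.085, -0.049, 0.0, 0.11, 1], [0.085, -0.049, 0.0, 0.148, 1], [0.085, -0.049, 0.04, 0.148, 1], [0.085, -0.049, 0.08, 0.148, 1], [0.085, -0.049, 0.11, 0.148, 1], [0.085, -0.049, 0.13, 0.148, 1], [0.085, -0.049, 0.145, 0.148, 1], [0.085, -0.049, 0.155, 0.148, 1], [0.085, -0.049, 0.155, 0.148, 1], [0.085, -0.049, 0.155, 0.148, 1]],
  ],
)

```text
time_s: 4.95
position: [0.6912, -0.019, 0.2268]
orientation: [0.494, -0.504, 0.506, -0.495]
contact_force: [-0.6, 0.2, -1.0]
gripper_width: 0.997
```

Run:
```python
from h import *
go([.69,-.0168,.225],-91); C=cam("wrist")
im=r.capture("wrist"); cv2.imwrite("pics/w2.png",im)
```

```text
pos [ 0.6912 -0.019   0.2268] jaw -91.23 shift [-0.0022  0.0018 -0.0012] turn -0.23 q7 -1.71 t 4.95
```

View pics/w2.png

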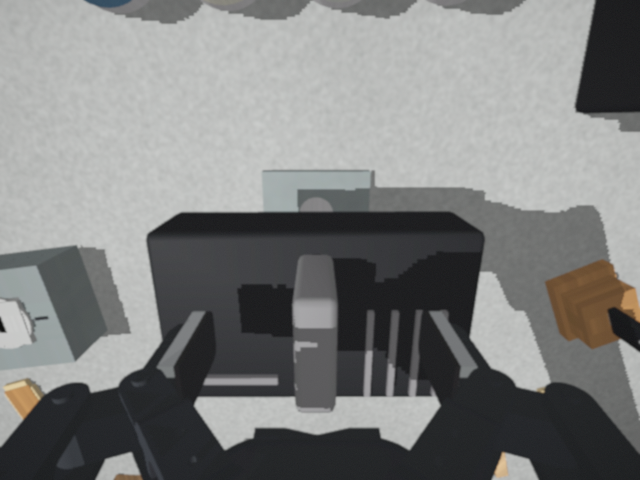

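The lug, columns 294–337, sits centred between the pads, so I'll close and lift.

arm_command(
  increments=[
    [[0.0, 0, 0, 0, 0], [0.0, 0, 0, 0, 0], [0.0, 0, 0, 0, 0], [0.0, 0, 0, 0, 0], [0.0, 0, 0, 0, 0], [0.0, 0, 0, 0, 0], [0.0, 0, 0, 0, 0], [0.0, 0, 0, 0, 0], [0.0, 0, 0, 0, 0]],
  ],
  force=60,
)

```text
time_s: 5.9
position: [0.6914, -0.0184, 0.2274]
orientation: [0.494, -0.504, 0.506, -0.496]
contact_force: [-1.1, 2.0, 1.9]
gripper_width: 0.175
```

arm_command(
  increments=[
    [[0.0, 0, -0.01, 0, 0], [0.0, 0, -0.02, 0, 0], [0.0, 0, -0.03, 0, 0], [0.0, 0, -0.04, 0, 0], [0.0, 0, -0.05, 0, 0], [0.0, 0, -0.055, 0, 0], [0.0, 0, -0.06, 0, 0], [0.0, 0, -0.06, 0, 0]],
  ],
)

```text
time_s: 6.7
position: [0.6914, -0.0183, 0.2863]
orientation: [0.494, -0.504, 0.506, -0.496]
contact_force: [4.5, 1.9, -9.0]
gripper_width: 0.182
```

arm_command(
  increments=[
    [[0.0, 0, -0.004, 0, 0], [0.0, 0, -0.008, 0, 0], [0.0, 0, -0.012, 0, 0], [0.0, 0, -0.012, 0, 0]],
  ],
)

```text
time_s: 7.1
position: [0.6913, -0.0183, 0.2977]
orientation: [0.494, -0.504, 0.506, -0.496]
contact_force: [3.6, 1.2, -8.8]
gripper_width: 0.179
```

arm_command(
  increments=[
    [[0.0, 0, -0.002, 0, 0], [0.0, 0, -0.004, 0, 0], [0.0, 0, -0.004, 0, 0]],
  ],
)

```text
time_s: 7.4
position: [0.6913, -0.0184, 0.2995]
orientation: [0.494, -0.504, 0.506, -0.495]
contact_force: [6.9, 1.3, -16.5]
gripper_width: 0.178
```

arm_command(
  increments=[
    [[0.0, 0, -0.002, 0, 0], [0.0, 0, -0.002, 0, 0]],
  ],
)

```text
time_s: 7.6
position: [0.6914, -0.0183, 0.2995]
orientation: [0.494, -0.504, 0.506, -0.495]
contact_force: [7.6, 1.4, -14.8]
gripper_width: 0.175
```

arm_command(
  increments=[
    [[0.0, 0, 0.003, 0, 0], [0.0, 0, 0.003, 0, 0], [0.04, 0, 0.003, 0, 0], [0.085, 0, 0.003, 0, 0], [0.085, 0, 0.003, 0, 0], [0.085, 0, 0.003, 0, 0], [0.085, 0, -0.02, 0, 0], [0.085, 0, -0.05, 0, 0], [0.085, 0, -0.05, -0.05, 0], [0.085, 0, -0.05, -0.1, 0], [0.085, 0, -0.05, -0.14, 0], [0.085, 0, -0.05, -0.14, 0]],
  ],
)

```text
time_s: 8.8
position: [0.5445, -0.0158, 0.3487]
orientation: [-0.496, 0.506, -0.504, 0.494]
contact_force: [-0.3, 0.1, -0.3]
gripper_width: 0.993
```

```bash
python3 - <<'E'
from h import *
go([.69,-.0168,.225],-91); C=cam("wrist"); np.savez("w3.npz",*C)
im=r.capture("wrist"); cv2.imwrite("pics/w3.png",im)
im=r.capture("scene"); cv2.imwrite("pics/s3.png",cv2.resize(im[210:350,250:410],(800,700)))
E
python3 -c "
import cv2;a=cv2.imread('pics/s3.png');cv2.imwrite('pics/s3.png',a[:600])"
```

```text
pos [ 0.5445 -0.0158  0.3487] jaw -91.18 shift [-0.0022  0.1231  0.146 ] turn -0.18 q7 -1.69 t 8.8
```

View pics/s3.png

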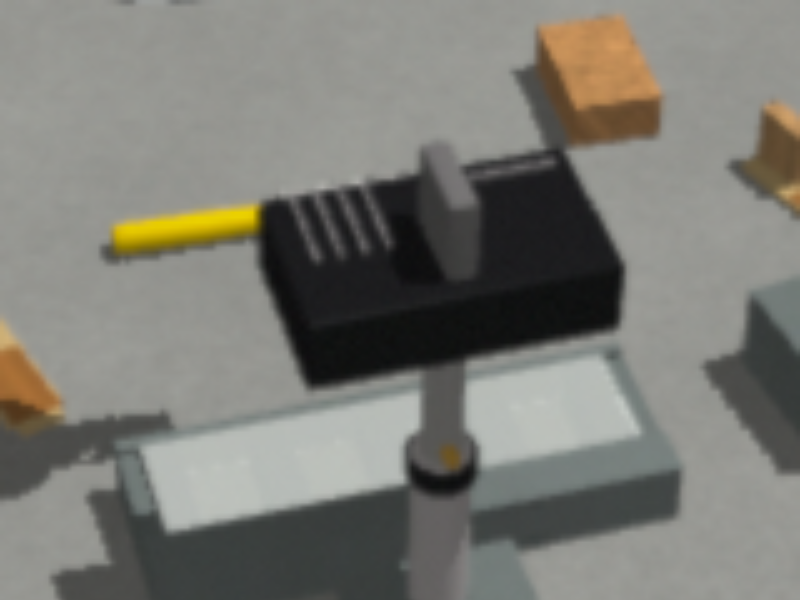

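The brass button is out at (450,455) in the crop, so the lamp is locked. Next I'll get the swatch poses by fitting their silhouettes to the masks.

```bash
cat >> h.py <<'E'
from scipy.optimize import minimize
def box(x0,x1,y,z0,z1): return np.array([[a,b,c] for a in(x0,x1) for b in(-y,y) for c in(z0,z1)])
SW=[np.array([[x,s*y,z] for x,y in((0,.018),(.06,.018),(.06,.014),(.07,.014)) for s in(-1,1) for z in(0,.006)]),box(-.04,0,.007,0,.046),box(-.04,0,.018,0,.006)]
SW[0]=np.array([[x,s*y,z] for x,y in((0,.018),(.06,.018),(.07,.014)) for s in(-1,1) for z in(0,.006)])
def sil(parts,p,c,C,z0=0):
    m=np.zeros((480,640),np.uint8); a=p[2]; R=np.array([[np.cos(a),-np.sin(a),0],[np.sin(a),np.cos(a),0],[0,0,1]])
    for q in parts:
        u=proj(c,q@R.T+[p[0],p[1],z0],C); cv2.fillConvexPoly(m,cv2.convexHull((u*16).round().astype(np.int32)),255,cv2.LINE_AA,4)
    return m/255.
def fit(parts,mask,p0,c,C,z0=0):
    M=cv2.GaussianBlur(mask.astype(np.float32),(0,0),1)
    f=lambda p:((cv2.GaussianBlur(sil(parts,p,c,C,z0).astype(np.float32),(0,0),1)-M)**2).sum()
    b=min((minimize(f,[*p0[:2],p0[2]+d],method="Nelder-Mead",options=dict(initial_simplex=np.array([[*p0[:2],p0[2]+d]]*4)+np.vstack([np.zeros(3),np.diag([.01,.01,.1])]),xatol=1e-5)) for d in(-.15,.15)),key=lambda o:o.fun)
    return b.x,b.fun/M.sum()
E
python3 - <<'E'
from h import *
for c in("wrist","top"):
    C=cam(c); r.capture(c)
    for m in r.masks_of(c,"swatch0"):
        b=m["extent"]; q=w(c,[b[:2]],.0,C)[0]
        if m["conf"]<.3: continue
        for parts in(SW,SW[:2]):
            p,e=fit(parts,m["region"],[q[0]-.02,q[1],.2],c,C); print(c,round(m["conf"],2),p[:2].round(4),np.degrees(p[2]).round(1),"err",round(e,3))
E
```

```text
wrist 0.9 [ 0.407  -0.3019] 15.1 err 0.017
wrist 0.9 [ 0.4068 -0.3013] 14.2 err 0.078
wrist 0.8 [0.428  0.3148] 16.6 err 0.031
wrist 0.8 [0.4285 0.313 ] 19.5 err 0.058
wrist 0.69 [ 0.4276 -0.2096] 14.8 err 0.021
wrist 0.69 [ 0.4272 -0.209 ] 13.8 err 0.084
wrist 0.51 [0.6024 0.3046] 56.7 err 0.791
wrist 0.51 [0.6025 0.2735] 95.3 err 0.601
top 0.95 [ 0.4066 -0.3028] 15.5 err 0.027
top 0.95 [ 0.4053 -0.3007] 11.7 err 0.043
top 0.9 [ 0.4283 -0.2188] 9.4 err 0.923
top 0.9 [ 0.428  -0.2175] 9.2 err 0.667
top 0.86 [0.4283 0.3126] 16.3 err 0.044
top 0.86 [0.4268 0.3098] 19.6 err 0.056
```

Run:
```python
from h import *
def bx(x0,x1,y0,y1,z0,z1): return np.array([[a,b,c] for a in(x0,x1) for b in(y0,y1) for c in(z0,z1)])
L=.0785
parts=[bx(0,.105,-.148,.148,0,.04),bx(.07,.165,-.08,.08,.129+L,.174+L),bx(.105,.155,-.008,.008,.174+L,.222+L)]
for c in("wrist","top"):
    C=cam(c); im=r.capture(c)
    for m in r.masks_of(c,"curer")[:1]:
        M=m["region"].copy()
        p,e=fit(parts,M,[.561,-.016,-.017],c,C); print(c,round(m["conf"],2),p[:2].round(4),np.degrees(p[2]).round(2),"err",round(e,3))
        v=im.copy(); v[sil(parts,p,c,C)>.5]+=np.uint8(0)
        ct=cv2.findContours((sil(parts,p,c,C)>.5).astype(np.uint8),0,1)[0]; cv2.drawContours(v,ct,-1,(0,0,255),1)
        v[cv2.morphologyEx(M.astype(np.uint8),cv2.MORPH_GRADIENT,np.ones((2,2)))>0]=(0,255,0)
        cv2.imwrite(f"pics/fit_{c}.png",v)
a=cv2.imread("pics/fit_wrist.png")[:240,100:560];b=cv2.imread("pics/fit_top.png")[120:240,250:410]
cv2.imwrite("pics/fit.png",cv2.resize(a,(800,417)))
```

```text
wrist 0.57 [ 0.8154 -0.1182] -7.02 err 0.952
top 0.62 [ 0.5598 -0.0145] -0.81 err 3.911
```

View pics/fit.png

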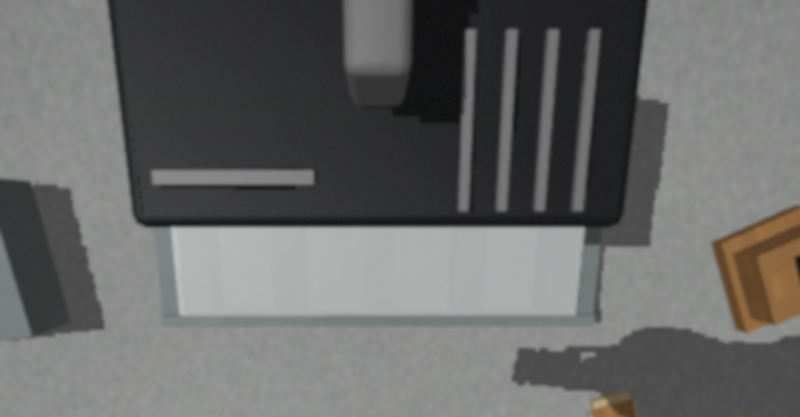

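The clean front corners show at crop (163,324) and (599,322).

Run:
```python
from h import *
q=w("wrist",[[193.7,186.3],[444.4,185.2]],.04); d=q[1]-q[0]; print(q.round(4),q.mean(0).round(4),np.degrees(np.arctan2(d[1],d[0])).round(2),np.linalg.norm(d))
# swatch A goal: hover and grasp
a=np.radians(16.5); g=np.array([.428,.3145])-.024*np.array([np.cos(a),np.sin(a)]); print(g)
for n,p in(("B1",(.4278,-.2095,14.9)),("B2",(.407,-.302,15.2))):
    a=np.radians(p[2]);print(n,np.array(p[:2])-.024*np.array([np.cos(a),np.sin(a)]))
go([*g,.2],-90+16.5)
```

```text
[[ 0.5626  0.1319  0.04  ]
 [ 0.5576 -0.1666  0.04  ]] [ 0.5601 -0.0174  0.04  ] -90.97 0.2985639847507016
[0.40498833 0.30768363]
B1 [ 0.40460697 -0.21567119]
B2 [ 0.3838396  -0.30829254]
pos [ 0.552  -0.0154  0.3489] jaw -91.18 shift [-0.32    0.1485 -0.154 ] turn -17.68 q7 -1.69 t 9.3
```

arm_command(
  increments=[
    [[0.06, -0.032, 0.01, -0.015, 0], [0.06, -0.064, 0.02, -0.03, 0], [0.06, -0.096, 0.03, -0.046, -3], [0.06, -0.128, 0.045, -0.061, -6], [0.06, -0.16, 0.06, -0.077, -9], [0.06, -0.192, 0.075, -0.092, -12], [0.06, -0.224, 0.09, -0.108, -15], [0.06, -0.256, 0.11, -0.123, -17.7], [0.06, -0.288, 0.13, -0.139, -17.7], [0.06, -0.32, 0.148, -0.154, -17.7], [0.06, -0.32, 0.148, -0.154, -17.7], [0.06, -0.32, 0.148, -0.154, -17.7]],
  ],
)

```text
time_s: 10.5
position: [0.4045, 0.3085, 0.2]
orientation: [-0.567, 0.422, -0.423, 0.567]
contact_force: [0.3, -0.9, 0.1]
gripper_width: 0.705
```

```bash
cat >> h.py <<'E'
def find(p0,c="wrist",save=None):
    C=cam(c); im=r.capture(c); 
    if save: cv2.imwrite(save,im)
    out=[]
    for m in r.masks_of(c,"swatch0"):
        q=w(c,[m["extent"][:2]],.01,C)[0]
        if np.hypot(*(q[:2]-p0[:2]))>.09: continue
        p,e=fit(SW,m["region"],[*p0[:2],np.radians(p0[2])],c,C); print("fit",round(m["conf"],2),p[:2].round(4),np.degrees(p[2]).round(2),"err",round(e,3)); out.append((e,p))
    return min(out,key=lambda o:o[0])[1] if out else None
def grasp(p,z,off=.024):
    go([p[0]-off*np.cos(p[2]),p[1]-off*np.sin(p[2]),z],-90+np.degrees(p[2]))
E
python3 - <<'E'
from h import *
p=find((.428,.3145,16.5),save="pics/A.png")
if p is not None: grasp(p,.038)
E
```

```text
fit 0.62 [0.4278 0.3138] 16.1 err 0.019
pos [0.4059 0.3068 0.2007] jaw -73.58 shift [-0.0009  0.1627 -0.0014] turn 0.32 q7 -2.23 t 10.6
```

arm_command(
  increments=[
    [[0.06, 0, 0.04, -0.001, 0.3], [0.06, 0, 0.08, -0.001, 0.3], [0.06, 0, 0.12, -0.001, 0.3], [0.06, 0, 0.145, -0.001, 0.3], [0.06, 0, 0.162, -0.001, 0.3], [0.03, 0, 0.162, -0.001, 0.3], [0.0, 0, 0.162, -0.001, 0.3], [0.0, 0, 0.162, -0.001, 0.3], [0.0, 0, 0.162, -0.001, 0.3], [0.0, 0, 0.162, -0.001, 0.3], [0.0, 0, 0.162, -0.001, 0.3]],
  ],
  force=40,
)

```text
time_s: 11.7
position: [0.4064, 0.3067, 0.04]
orientation: [-0.564, 0.424, -0.426, 0.566]
contact_force: [0.6, 0.4, 8.2]
gripper_width: 0.156
```

Run:
```python
from h import *
s=r.observe(); print(s["gripper_width"],s["contact_force"])
# pre-insert: origin 85mm before bench front at slot +93, yaw -1
u=np.array([np.cos(-.0175),np.sin(-.0175)]); g=np.array([.5616,.0758])-(.085+.024)*u; go([*g,.06],-91)
```

```text
0.15602101123783965 [0.60585916 0.43309587 8.20979563]
pos [0.4064 0.3067 0.04  ] jaw -73.92 shift [ 0.2329 -0.0199 -0.019 ] turn 17.08 q7 -2.37 t 11.7
```

arm_command(
  increments=[
    [[0.0, 0, -0.025, 0, 0], [0.0, 0, -0.03, 0, 0], [0.0, 0.03, -0.03, -0.003, 3], [0.0, 0.065, -0.03, -0.006, 6], [0.0, 0.1, -0.03, -0.009, 9], [0.0, 0.135, -0.03, -0.012, 12], [0.0, 0.17, -0.03, -0.015, 15], [0.0, 0.205, -0.03, -0.018, 17.1], [0.0, 0.233, -0.03, -0.019, 17.1], [0.0, 0.233, -0.03, -0.019, 17.1], [0.0, 0.233, -0.03, -0.019, 17.1]],
  ],
)

```text
time_s: 12.8
position: [0.4528, 0.0771, 0.0701]
orientation: [0.493, -0.504, 0.506, -0.497]
contact_force: [-0.8, -0.5, -0.7]
gripper_width: 0.151
```

Run:
```python
from h import *
s=r.observe(); print(s["gripper_width"],s["contact_force"])
u=np.array([np.cos(-.0175),np.sin(-.0175)]); g=np.array([.5616,.0758])-(.085+.024)*u; go([*g,.043],-91)
im=r.capture("wrist"); cv2.imwrite("pics/A2.png",im)
K,R,t=cam("wrist")
```

```text
0.15054678376975467 [-0.84881478 -0.53149813 -0.67636731]
pos [0.4528 0.0771 0.0701] jaw -91.13 shift [-0.0006  0.0271 -0.0003] turn -0.13 q7 -2.21 t 12.8
```

View pics/A2.png

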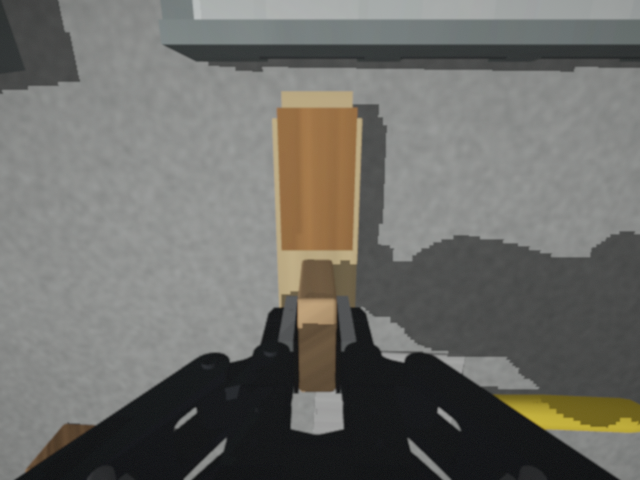

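The swatch is held straight: its blade tip is at (316,92) and the bench's front-left top corner at (164,44). I'll cross-check these before inserting.

Run:
```python
from h import *
print("corner top-front-left",w("wrist",[[163,44]],.04).round(4), "front-edge right",w("wrist",[[630,45]],.04).round(4),"exp left",[.560+.0026,.1308])
z=.032+.006
print("tip",w("wrist",[[282,92],[352,92]],z).round(4),"blade sides",w("wrist",[[274,118],[361,118],[279,290]],z).round(4))
```

```text
corner top-front-left [[0.562  0.1334 0.04  ]] front-edge right [[ 0.5584 -0.0385  0.04  ]] exp left [0.5626000000000001, 0.1308]
tip [[0.545  0.0905 0.038 ]
 [0.5445 0.0633 0.038 ]] blade sides [[0.5355 0.0941 0.038 ]
 [0.5349 0.0596 0.038 ]
 [0.4603 0.096  0.038 ]]
```

arm_command(
  increments=[
    [[0.0, 0, 0.015, 0, 0], [0.0, 0, 0.027, 0, 0], [0.0, 0, 0.027, 0.01, 0], [0.0, 0, 0.027, 0.02, 0], [0.0, 0, 0.027, 0.03, 0], [0.0, 0, 0.027, 0.04, 0], [0.0, 0, 0.027, 0.04, 0]],
  ],
)

```text
time_s: 13.55
position: [0.4959, 0.0778, 0.044]
orientation: [0.492, -0.503, 0.506, -0.499]
contact_force: [-0.8, 0.6, -0.2]
gripper_width: 0.157
```

arm_command(
  increments=[
    [[0.0, 0, 0, 0.01, 0], [0.0, 0, 0, 0.02, 0], [0.0, 0, 0, 0.03, 0], [0.0, 0, 0, 0.038, 0], [0.0, 0, 0, 0.038, 0]],
  ],
)

```text
time_s: 14.05
position: [0.5359, 0.0771, 0.0445]
orientation: [0.491, -0.503, 0.507, -0.499]
contact_force: [-0.2, 0.1, -1.1]
gripper_width: 0.159
```

arm_command(
  increments=[
    [[0.0, 0, 0.004, 0, 0], [0.0, 0, 0.004, 0.002, 0], [0.0, 0, 0.004, 0.004, 0], [0.0, 0, 0.004, 0.006, 0], [0.0, 0, 0.004, 0.006, 0]],
  ],
)

```text
time_s: 14.55
position: [0.5385, 0.0769, 0.0401]
orientation: [0.493, -0.504, 0.506, -0.497]
contact_force: [-5.1, 1.8, 4.5]
gripper_width: 0.152
```

arm_command(
  increments=[
    [[0.0, 0, 0, 0.002, 0], [0.0, 0, -0.001, 0.004, 0], [0.0, 0, -0.001, 0.005, 0]],
  ],
)

```text
time_s: 14.85
position: [0.5386, 0.0769, 0.0404]
orientation: [-0.496, 0.505, -0.503, 0.495]
contact_force: [-8.9, 1.5, 5.5]
gripper_width: 0.161
```

arm_command(
  increments=[
    [[0.02, 0, 0, 0, 0], [0.05, 0, 0, 0, 0], [0.06, 0, 0, 0, 0], [0.06, 0, 0, 0, 0], [0.06, 0, -0.03, 0, 0], [0.06, 0, -0.07, 0, 0], [0.06, 0, -0.08, -0.04, 0], [0.06, 0, -0.12, -0.07, 0], [0.06, 0, -0.15, -0.08, 0], [0.06, 0, -0.15, -0.08, 0]],
  ],
)

```text
time_s: 15.85
position: [0.4596, 0.0786, 0.194]
orientation: [0.495, -0.504, 0.505, -0.497]
contact_force: [0.6, -0.2, 0.0]
gripper_width: 0.696
```

Run:
```python
from h import *
p=find((.56,.077,-1),save="pics/A3.png")
p=(.4278,-.2095,np.radians(14.9)); grasp(p,.2)
```

```text
fit 0.6 [0.5613 0.0768] -2.14 err 1.783
pos [0.4601 0.0782 0.1915] jaw -91.01 shift [ 0.2948 -0.0087 -0.0503] turn -15.91 q7 -2.09 t 15.95
```

arm_command(
  increments=[
    [[0.06, 0.04, -0.009, 0, 0], [0.06, 0.08, -0.009, 0, -4], [0.06, 0.12, -0.009, -0.005, -8], [0.06, 0.16, -0.009, -0.015, -12], [0.06, 0.2, -0.009, -0.025, -16], [0.06, 0.24, -0.009, -0.035, -16], [0.06, 0.28, -0.009, -0.046, -16], [0.06, 0.295, -0.009, -0.05, -16], [0.06, 0.295, -0.009, -0.05, -16], [0.06, 0.295, -0.009, -0.05, -16]],
  ],
)

```text
time_s: 16.95
position: [0.4052, -0.2158, 0.1994]
orientation: [-0.56, 0.431, -0.43, 0.561]
contact_force: [-1.3, 0.5, -0.0]
gripper_width: 0.706
```

Run:
```python
from h import *
p=find((.4278,-.2095,14.9))
if p is not None: grasp(p,.039)
```

```text
fit 0.6 [ 0.4272 -0.2104] 14.99 err 0.022
pos [ 0.4056 -0.2145  0.1998] jaw -74.88 shift [ 0.0019  0.1608 -0.002 ] turn 0.13 q7 -1.18 t 17.05
```

arm_command(
  increments=[
    [[0.06, 0.002, 0.04, -0.002, 0], [0.06, 0.002, 0.08, -0.002, 0], [0.06, 0.002, 0.12, -0.002, 0], [0.06, 0.002, 0.145, -0.002, 0], [0.06, 0.002, 0.16, -0.002, 0], [0.03, 0.002, 0.16, -0.002, 0], [0.0, 0.002, 0.16, -0.002, 0], [0.0, 0.002, 0.16, -0.002, 0], [0.0, 0.002, 0.16, -0.002, 0], [0.0, 0.002, 0.16, -0.002, 0], [0.0, 0.002, 0.16, -0.002, 0]],
  ],
)

```text
time_s: 18.15
position: [0.4048, -0.2168, 0.0408]
orientation: [-0.561, 0.43, -0.43, 0.562]
contact_force: [0.3, 0.8, 7.0]
gripper_width: 0.16
```

Run:
```python
from h import *
s=r.observe(); print(s["gripper_width"],s["contact_force"])
u=np.array([np.cos(-.0175),np.sin(-.0175)]); g=np.array([.5595,-.0475])-(.085+.024)*u; go([*g,.07],-91)
```

```text
0.16009584647118366 [0.30502043 0.80019105 6.96600827]
pos [ 0.4048 -0.2168  0.0408] jaw -74.87 shift [-0.1534 -0.0289  0.0889] turn 16.13 q7 -1.38 t 18.15
```

arm_command(
  increments=[
    [[0.0, 0, -0.025, 0, 0], [0.0, 0, -0.03, 0, 0], [0.0, -0.025, -0.03, 0.015, 3], [0.0, -0.055, -0.03, 0.032, 6], [0.0, -0.085, -0.03, 0.05, 9], [0.0, -0.115, -0.03, 0.067, 12], [0.0, -0.145, -0.03, 0.085, 15], [0.0, -0.153, -0.03, 0.089, 16.1], [0.0, -0.153, -0.03, 0.089, 16.1], [0.0, -0.153, -0.03, 0.089, 16.1]],
  ],
)

```text
time_s: 19.15
position: [0.45, -0.0471, 0.071]
orientation: [0.495, -0.504, 0.504, -0.496]
contact_force: [0.7, -0.1, -1.2]
gripper_width: 0.155
```

Run:
```python
from h import *
u=np.array([np.cos(-.0175),np.sin(-.0175)]); g=np.array([.5595,-.0475])-(.085+.024)*u; go([*g,.044],-91)
p=None; C=cam("wrist"); im=r.capture("wrist"); cv2.imwrite("pics/B1.png",im)
for m in r.masks_of("wrist","swatch0")[:3]:
    q=w("wrist",[m["extent"][:2]],.03,C)[0]; print(m["conf"],m["extent"],q)
hs=cv2.cvtColor(im,cv2.COLOR_BGR2HSV); wood=((hs[...,0]<25)&(hs[...,1]>70)&(hs[...,2]>90))
for row in(150,180,210): 
    c=np.where(wood[row,150:480])[0]+150
    if len(c): print(row,c.min(),c.max(),w("wrist",[[c.min(),row],[c.max()+1,row]],.036,C)[:,:2].round(4).tolist())
rows=np.where(wood[:300,300:330].all(1))[0]; print("tip row",rows.min(),w("wrist",[[316,rows.min()]],.036,C).round(4))
```

```text
pos [ 0.45   -0.0471  0.071 ] jaw -91.01 shift [-0.0015  0.027   0.0005] turn -0.01 q7 -1.8 t 19.15
0.66 [53.5, 98.9, 107.1, 110.8] [0.54190061 0.06020744 0.03      ]
0.55 [316.4, 240.4, 93.9, 299.1] [ 0.47847785 -0.04696782  0.03      ]
150 276 361 [[0.5202, -0.0311], [0.5195, -0.0666]]
180 277 359 [[0.5078, -0.0308], [0.5072, -0.066]]
210 278 358 [[0.4948, -0.0305], [0.4941, -0.0659]]
tip row 90 [[ 0.5428 -0.048   0.036 ]]
```

arm_command(
  increments=[
    [[0.0, -0.0015, 0.015, 0, 0], [0.0, -0.0015, 0.027, 0, 0], [0.0, -0.0015, 0.027, 0.01, 0], [0.0, -0.0015, 0.027, 0.02, 0], [0.0, -0.0015, 0.027, 0.03, 0], [0.0, -0.0015, 0.027, 0.04, 0], [0.0, -0.0015, 0.027, 0.04, 0]],
  ],
)

```text
time_s: 19.95
position: [0.4932, -0.0471, 0.0446]
orientation: [0.493, -0.504, 0.506, -0.496]
contact_force: [-0.2, 0.4, -0.1]
gripper_width: 0.156
```

arm_command(
  increments=[
    [[0.0, 0, 0, 0.01, 0], [0.0, 0, 0, 0.02, 0], [0.0, 0, 0, 0.03, 0], [0.0, 0, 0, 0.04, 0], [0.0, 0, 0, 0.04, 0]],
  ],
)

```text
time_s: 20.45
position: [0.5344, -0.0479, 0.0447]
orientation: [0.493, -0.504, 0.506, -0.497]
contact_force: [-0.1, -0.1, -1.2]
gripper_width: 0.16
```

arm_command(
  increments=[
    [[0.0, 0, 0.004, 0.0, 0], [0.0, 0, 0.004, 0.002, 0], [0.0, 0, 0.004, 0.004, 0], [0.0, 0, 0.004, 0.006, 0], [0.0, 0, 0.004, 0.008, 0], [0.0, 0, 0.004, 0.008, 0]],
  ],
)

```text
time_s: 21.05
position: [0.5354, -0.0479, 0.0406]
orientation: [-0.497, 0.507, -0.503, 0.493]
contact_force: [-10.5, 0.6, 12.8]
gripper_width: 0.156
```

arm_command(
  increments=[
    [[0.02, 0, 0, 0.003, 0], [0.05, 0, 0, 0, 0], [0.06, 0, 0, 0, 0], [0.06, 0, 0, 0, 0], [0.06, 0, -0.03, 0, 0], [0.06, 0, -0.07, 0, 0], [0.06, 0, -0.08, -0.04, 0], [0.06, 0, -0.12, -0.07, 0], [0.06, 0, -0.15, -0.08, 0], [0.06, 0, -0.15, -0.08, 0]],
  ],
)

```text
time_s: 22.05
position: [0.4569, -0.0465, 0.1943]
orientation: [-0.496, 0.505, -0.505, 0.494]
contact_force: [0.7, 1.0, -0.2]
gripper_width: 0.703
```

Run:
```python
from h import *
cv2.imwrite("pics/B1in.png",r.capture("wrist"))
p=(.407,-.302,np.radians(15.2)); grasp(p,.2)
```

```text
pos [ 0.4575 -0.0465  0.193 ] jaw -91.17 shift [ 0.2633 -0.0066 -0.0684] turn -16.37 q7 -1.74 t 22.1
```

View pics/B1in.png

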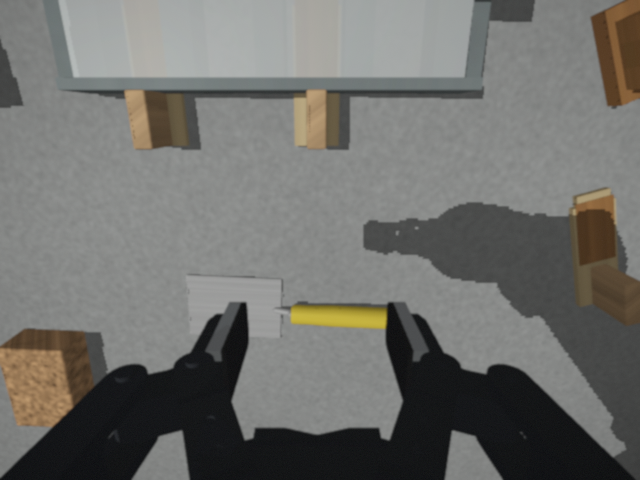

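Both inserted swatches, at (148,118) and (316,118), sit flush against the front face. Next is the third.

arm_command(
  increments=[
    [[0.06, 0.04, -0.007, 0, 0], [0.06, 0.08, -0.007, -0.01, -4], [0.06, 0.12, -0.007, -0.02, -8], [0.06, 0.16, -0.007, -0.03, -12], [0.06, 0.2, -0.007, -0.045, -16], [0.06, 0.235, -0.007, -0.055, -16.4], [0.06, 0.263, -0.007, -0.068, -16.4], [0.06, 0.263, -0.007, -0.068, -16.4], [0.06, 0.263, -0.007, -0.068, -16.4]],
  ],
)

```text
time_s: 23.0
position: [0.3842, -0.3086, 0.1992]
orientation: [0.562, -0.431, 0.429, -0.561]
contact_force: [0.8, 0.5, 0.1]
gripper_width: 0.701
```

Run:
```python
from h import *
p=find((.407,-.302,15.2),save="pics/B2.png")
if p is not None: grasp(p,.039)
```

```text
fit 0.79 [ 0.4068 -0.3025] 15.3 err 0.019
pos [ 0.385  -0.3069  0.1997] jaw -74.66 shift [ 0.0017  0.1607 -0.0014] turn 0.04 q7 -0.9 t 23.1
```

arm_command(
  increments=[
    [[0.06, 0.002, 0.04, -0.001, 0], [0.06, 0.002, 0.08, -0.001, 0], [0.06, 0.002, 0.12, -0.001, 0], [0.06, 0.002, 0.145, -0.001, 0], [0.06, 0.002, 0.16, -0.001, 0], [0.03, 0.002, 0.16, -0.001, 0], [0.0, 0.002, 0.16, -0.001, 0], [0.0, 0.002, 0.16, -0.001, 0], [0.0, 0.002, 0.16, -0.001, 0], [0.0, 0.002, 0.16, -0.001, 0], [0.0, 0.002, 0.16, -0.001, 0]],
  ],
)

```text
time_s: 24.2
position: [0.3848, -0.3093, 0.0407]
orientation: [0.563, -0.429, 0.429, -0.562]
contact_force: [0.1, 1.3, 7.3]
gripper_width: 0.157
```

Run:
```python
from h import *
s=r.observe(); print(s["gripper_width"],s["contact_force"])
u=np.array([np.cos(-.0175),np.sin(-.0175)]); g=np.array([.5584,-.1098])-(.085+.024)*u; go([*g,.07],-91)
```

```text
0.15718266544006063 [0.05056423 1.30783404 7.29163367]
pos [ 0.3848 -0.3093  0.0407] jaw -74.66 shift [-0.1771 -0.0295  0.1156] turn 16.34 q7 -1.02 t 24.2
```

arm_command(
  increments=[
    [[0.0, 0, -0.025, 0, 0], [0.0, 0, -0.03, 0, 0], [0.0, -0.03, -0.03, 0.02, 3], [0.0, -0.06, -0.03, 0.04, 6], [0.0, -0.09, -0.03, 0.06, 9], [0.0, -0.12, -0.03, 0.08, 12], [0.0, -0.15, -0.03, 0.1, 15], [0.0, -0.177, -0.03, 0.116, 16.3], [0.0, -0.177, -0.03, 0.116, 16.3], [0.0, -0.177, -0.03, 0.116, 16.3]],
  ],
)

```text
time_s: 25.2
position: [0.4499, -0.1071, 0.0704]
orientation: [-0.497, 0.504, -0.503, 0.496]
contact_force: [-1.1, -0.1, -1.3]
gripper_width: 0.154
```

Run:
```python
from h import *
u=np.array([np.cos(-.0175),np.sin(-.0175)]); g=np.array([.5584,-.1098])-(.085+.024)*u; go([*g,.044],-91)
C=cam("wrist"); im=r.capture("wrist"); cv2.imwrite("pics/B2c.png",im)
hs=cv2.cvtColor(im,cv2.COLOR_BGR2HSV); wood=((hs[...,0]<25)&(hs[...,1]>70)&(hs[...,2]>90))
for row in(150,180,210): 
    c=np.where(wood[row,220:420])[0]+220
    q=w("wrist",[[c.min(),row],[c.max()+1,row]],.036,C).mean(0); print(row,c.min(),c.max(),q.round(4),"slot y",(-.1098-.0175*(q[0]-.5584)).round(4))
rows=np.where(wood[:300,300:330].all(1))[0]; print("tip row",rows.min(),w("wrist",[[316,rows.min()]],.036,C).round(4))
```

```text
pos [ 0.4499 -0.1071  0.0704] jaw -90.82 shift [ 0.0008  0.0264 -0.0005] turn 0.18 q7 -1.5 t 25.2
150 275 360 [ 0.5198 -0.1083  0.036 ] slot y -0.1091
180 277 359 [ 0.5075 -0.1083  0.036 ] slot y -0.1089
210 278 358 [ 0.4945 -0.1081  0.036 ] slot y -0.1087
tip row 92 [[ 0.5419 -0.1078  0.036 ]]
```

arm_command(
  increments=[
    [[0.0, 0.0005, 0.015, 0, 0.2], [0.0, 0.0005, 0.027, 0, 0.2], [0.0, 0.0005, 0.027, 0.01, 0.2], [0.0, 0.0005, 0.027, 0.02, 0.2], [0.0, 0.0005, 0.027, 0.03, 0.2], [0.0, 0.0005, 0.027, 0.04, 0.2], [0.0, 0.0005, 0.027, 0.04, 0.2]],
  ],
)

```text
time_s: 25.95
position: [0.4929, -0.1095, 0.0439]
orientation: [0.494, -0.504, 0.506, -0.496]
contact_force: [0.5, -0.2, -1.2]
gripper_width: 0.157
```

arm_command(
  increments=[
    [[0.0, 0, 0, 0.01, 0], [0.0, 0, 0, 0.02, 0], [0.0, 0, 0, 0.03, 0], [0.0, 0, 0, 0.04, 0], [0.0, 0, 0, 0.04, 0]],
  ],
)

```text
time_s: 26.45
position: [0.5341, -0.1104, 0.044]
orientation: [0.494, -0.503, 0.506, -0.496]
contact_force: [-0.1, 0.5, -1.0]
gripper_width: 0.155
```

arm_command(
  increments=[
    [[0.0, 0, 0.004, 0.0, 0], [0.0, 0, 0.004, 0.002, 0], [0.0, 0, 0.004, 0.004, 0], [0.0, 0, 0.004, 0.006, 0], [0.0, 0, 0.004, 0.008, 0], [0.0, 0, 0.004, 0.008, 0]],
  ],
)

```text
time_s: 27.05
position: [0.535, -0.1105, 0.0405]
orientation: [-0.497, 0.507, -0.503, 0.492]
contact_force: [-10.9, 0.9, 17.2]
gripper_width: 0.156
```

arm_command(
  increments=[
    [[0.02, 0, 0, 0.003, 0], [0.05, 0, 0, 0, 0], [0.06, 0, 0, 0, 0], [0.06, 0, 0, 0, 0], [0.06, 0, -0.03, 0, 0], [0.06, 0, -0.07, 0, 0], [0.06, 0, -0.08, -0.04, 0], [0.06, 0, -0.12, -0.07, 0], [0.06, 0, -0.15, -0.08, 0], [0.06, 0, -0.15, -0.08, 0]],
  ],
)

```text
time_s: 28.05
position: [0.4567, -0.1093, 0.1943]
orientation: [-0.496, 0.506, -0.505, 0.493]
contact_force: [0.7, -0.7, 0.0]
gripper_width: 0.702
```

Run:
```python
from h import *
cv2.imwrite("pics/B2in.png",r.capture("wrist"))
go([.55,-.298,.25],-90)
```

```text
pos [ 0.4573 -0.1091  0.193 ] jaw -91.19 shift [ 0.1871 -0.0572  0.0963] turn -1.19 q7 -1.48 t 28.1
```

View pics/B2in.png

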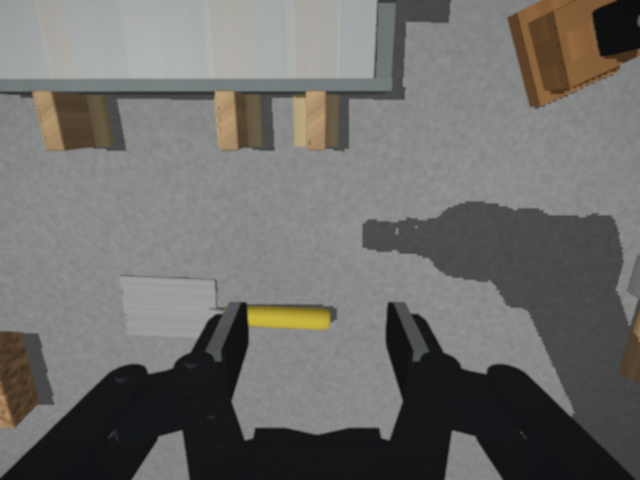

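All three swatches are in and flush, with blocks at columns 50, 230 and 316 meeting the front edge. I'll go to the key.

arm_command(
  increments=[
    [[0.06, 0.035, -0.02, 0.015, 0], [0.06, 0.07, -0.04, 0.03, 0], [0.06, 0.1, -0.057, 0.05, -1], [0.06, 0.13, -0.057, 0.065, -1], [0.06, 0.16, -0.057, 0.08, -1], [0.06, 0.187, -0.057, 0.096, -1], [0.06, 0.187, -0.057, 0.096, -1], [0.06, 0.187, -0.057, 0.096, -1]],
  ],
)

```text
time_s: 28.9
position: [0.5498, -0.2982, 0.248]
orientation: [-0.501, 0.503, -0.5, 0.497]
contact_force: [0.7, -0.0, -0.4]
gripper_width: 0.702
```

Run:
```python
from h import *
C=cam("wrist"); im=r.capture("wrist"); cv2.imwrite("pics/K1.png",im)
KEY=[np.array([[x,y,z] for x in(-.015,.015) for y in(-.004,.004) for z in(.026,.07)])]
ST=[np.array([[x,y,z] for x in(-.035,.035) for y in(-.03,.03) for z in(0,.012)]),np.array([[x,y,z] for x in(-.025,.025) for y in(-.025,.025) for z in(0,.045)])]
for n,parts,z0s in(("key",KEY,(.015,.019,.023)),("keystand",ST+[KEY[0]+[0,0,.019]],(0,))):
    for m in r.masks_of("wrist",n)[:2]:
        q=w("wrist",[m["extent"][:2]],.05,C)[0]; print(n,m["conf"],m["extent"],q.round(3))
        for z0 in z0s:
            for a in(.6,-.6,1.3,0,-1.3):
                p,e=fit(parts,m["region"],[q[0],q[1],a],"wrist",C,z0); print("  ",z0,p[:2].round(4),(np.degrees(p[2])%180).round(1),round(e,3))
```

```text
key 0.89 [316.4, 174.6, 20.1, 38.5] [ 0.585 -0.297  0.05 ]
   0.015 [ 0.5877 -0.2969] 23.3 0.029
   0.015 [ 0.5878 -0.2969] 23.3 0.029
   0.015 [ 0.5877 -0.2969] 23.2 0.029
   0.015 [ 0.5878 -0.2969] 23.0 0.029
   0.015 [ 0.5878 -0.2969] 23.2 0.029
   0.019 [ 0.5884 -0.297 ] 22.7 0.042
   0.019 [ 0.5882 -0.297 ] 22.7 0.042
   0.019 [ 0.588 -0.297] 22.6 0.042
   0.019 [ 0.5881 -0.297 ] 22.7 0.042
   0.019 [ 0.5883 -0.297 ] 22.3 0.042
   0.023 [ 0.589  -0.2969] 22.9 0.056
   0.023 [ 0.5888 -0.297 ] 22.7 0.055
   0.023 [ 0.5889 -0.297 ] 22.6 0.056
   0.023 [ 0.589  -0.2969] 22.7 0.055
   0.023 [ 0.5887 -0.297 ] 22.9 0.055
keystand 0.68 [315.6, 162.8, 82.1, 91.3] [ 0.595 -0.297  0.05 ]
   0 [ 0.5878 -0.2969] 23.9 0.126
   0 [ 0.5878 -0.2969] 24.0 0.126
   0 [ 0.5887 -0.2966] 104.8 0.331
   0 [ 0.5879 -0.2969] 23.9 0.126
   0 [ 0.5885 -0.2963] 105.1 0.331
```

View pics/K1.png

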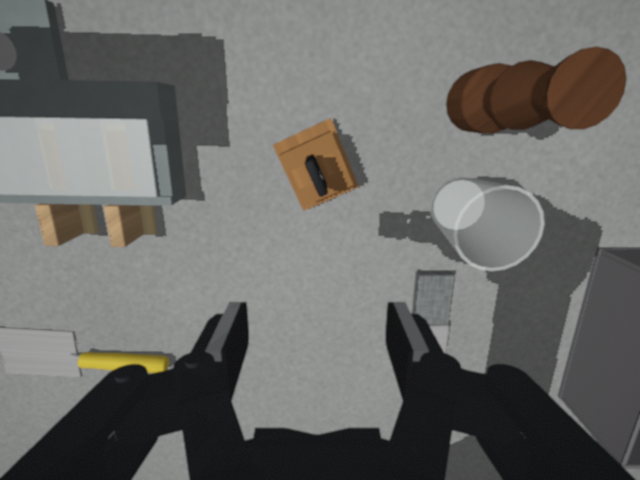

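The key is at (316,175), standing at about 23.3° yaw. I'll grasp it across its plate.

Run:
```python
from h import *
go([.588,-.297,.15],-66.7)
```

```text
pos [ 0.5494 -0.2962  0.2489] jaw -90.08 shift [0.0007 0.0986 0.0392] turn -23.38 q7 -1.16 t 29.05
```

arm_command(
  increments=[
    [[0.05, 0, 0.02, 0.02, -6], [0.05, 0, 0.05, 0.038, -12], [0.05, 0, 0.08, 0.038, -18], [0.05, 0, 0.09, 0.038, -23.4], [0.05, 0, 0.09, 0.038, -23.4], [0.05, 0, 0.09, 0.038, -23.4]],
  ],
)

```text
time_s: 29.65
position: [0.587, -0.2955, 0.1589]
orientation: [0.592, -0.391, 0.387, -0.59]
contact_force: [-0.3, -0.0, -0.8]
gripper_width: 0.585
```

Run:
```python
from h import *
C=cam("wrist"); im=r.capture("wrist"); cv2.imwrite("pics/K2.png",im)
KEY=[np.array([[x,y,z] for x in(-.015,.015) for y in(-.004,.004) for z in(.026,.07)])]
for m in r.masks_of("wrist","key")[:2]:
    print(m["conf"],m["extent"])
    for z0 in(.013,.016,.019,.022):
        p,e=fit(KEY,m["region"],[.588,-.297,.4],"wrist",C,z0); print("  ",z0,p[:2].round(4),(np.degrees(p[2])%180).round(1),round(e,3))
go([.588,-.297,.076],-66.7)
```

```text
0.83 [324.4, 259.4, 17.9, 67.5]
   0.013 [ 0.5862 -0.298 ] 24.2 0.021
   0.016 [ 0.5875 -0.2976] 24.4 0.028
   0.019 [ 0.5883 -0.2971] 24.4 0.04
   0.022 [ 0.5897 -0.2965] 24.3 0.055
pos [ 0.5876 -0.2961  0.16  ] jaw -66.73 shift [0.0011 0.084  0.0003] turn -0.03 q7 -0.87 t 29.75
```

arm_command(
  increments=[
    [[0.05, 0.001, 0.03, 0.0005, -0.7], [0.05, 0.001, 0.055, 0.0005, -0.7], [0.05, 0.001, 0.075, 0.0005, -0.7], [0.05, 0.001, 0.084, 0.0005, -0.7], [0.05, 0.001, 0.084, 0.0005, -0.7], [0.02, 0.001, 0.084, 0.0005, -0.7], [0.0, 0.001, 0.084, 0.0005, -0.7], [0.0, 0.001, 0.084, 0.0005, -0.7], [0.0, 0.001, 0.084, 0.0005, -0.7], [0.0, 0.001, 0.084, 0.0005, -0.7], [0.0, 0.001, 0.084, 0.0005, -0.7]],
  ],
  force=40,
)

```text
time_s: 30.85
position: [0.5889, -0.2972, 0.0773]
orientation: [0.594, -0.386, 0.385, -0.592]
contact_force: [-0.8, -0.2, 6.8]
gripper_width: 0.088
```

arm_command(
  increments=[
    [[0.0, 0, -0.01, 0, 0], [0.0, 0, -0.02, 0, 0], [0.0, 0, -0.035, 0, 0], [0.0, 0, -0.06, 0, 0], [0.0, 0, -0.09, 0, 0], [0.0, 0, -0.12, 0, 0], [0.0, 0, -0.13, -0.02, 0], [0.0, 0, -0.13, -0.05, 0], [0.0, 0, -0.13, -0.08, 0], [0.0, 0, -0.13, -0.11, 0], [0.0, 0, -0.13, -0.12, 0], [0.0, 0, -0.13, -0.12, 0]],
  ],
)

```text
time_s: 32.05
position: [0.4763, -0.3472, 0.2073]
orientation: [0.593, -0.388, 0.386, -0.591]
contact_force: [0.9, 0.2, -0.2]
gripper_width: 0.086
```

Run:
```python
from h import *
print(r.observe()["gripper_width"]); go([.49,.2,.21],-90)
```

```text
0.08587316936566229
pos [ 0.4763 -0.3472  0.2073] jaw -66.28 shift [-0.4954 -0.0036  0.2327] turn 23.72 q7 -0.7 t 32.05
```

arm_command(
  increments=[
    [[0.0, -0.041, 0, 0.019, 4], [0.0, -0.083, 0, 0.039, 8], [0.0, -0.124, 0, 0.058, 12], [0.0, -0.165, 0, 0.078, 16], [0.0, -0.207, 0, 0.097, 20], [0.0, -0.248, 0, 0.116, 23.7], [0.0, -0.289, 0, 0.136, 23.7], [0.0, -0.33, 0, 0.155, 23.7], [0.0, -0.372, 0, 0.175, 23.7], [0.0, -0.413, 0, 0.194, 23.7], [0.0, -0.454, 0, 0.213, 23.7], [0.0, -0.495, 0, 0.233, 23.7]],
  ],
)

```text
time_s: 33.25
position: [0.4903, 0.2036, 0.2065]
orientation: [0.502, -0.5, 0.498, -0.5]
contact_force: [1.6, -0.9, 0.2]
gripper_width: 0.09
```

Run:
```python
from h import *
go([.54,.268,.23],-90)
```

```text
pos [0.4903 0.2036 0.2065] jaw -89.82 shift [-0.0642 -0.0237  0.0499] turn 0.18 q7 -2.09 t 33.25
```

arm_command(
  increments=[
    [[0.0, -0.03, -0.01, 0.02, 0], [0.0, -0.064, -0.02, 0.045, 0], [0.0, -0.064, -0.024, 0.05, 0], [0.0, -0.064, -0.024, 0.05, 0]],
  ],
)

```text
time_s: 33.65
position: [0.5411, 0.2706, 0.2307]
orientation: [0.502, -0.499, 0.498, -0.501]
contact_force: [-0.2, -1.0, -1.3]
gripper_width: 0.085
```

Run:
```python
from h import *
C=cam("wrist"); np.savez("S1.npz",*C); im=r.capture("wrist"); print(r.observe()["position"]); cv2.imwrite("pics/S1.png",im)
ms=r.masks_of("wrist","keyswitch")
for m in ms[:2]: print(m["conf"],m["extent"],w("wrist",[m["extent"][:2]],.06,C))
u=proj("wrist",[[.604,.268,.06]],C)[0].astype(int); print(u)
x0,y0=max(u[0]-75,0),max(u[1]-75,0); v=im[y0:y0+150,x0:x0+150]; print(x0,y0); cv2.imwrite("pics/S1c.png",np.hstack([cv2.resize(v,(600,600),interpolation=cv2.INTER_CUBIC)]))
```

```text
[0.53988932 0.26851897 0.23000142]
0.71 [319.6, 143.7, 69.4, 66.7] [[0.60497396 0.26963932 0.06      ]]
[321 145]
246 70
```

View pics/S1c.png

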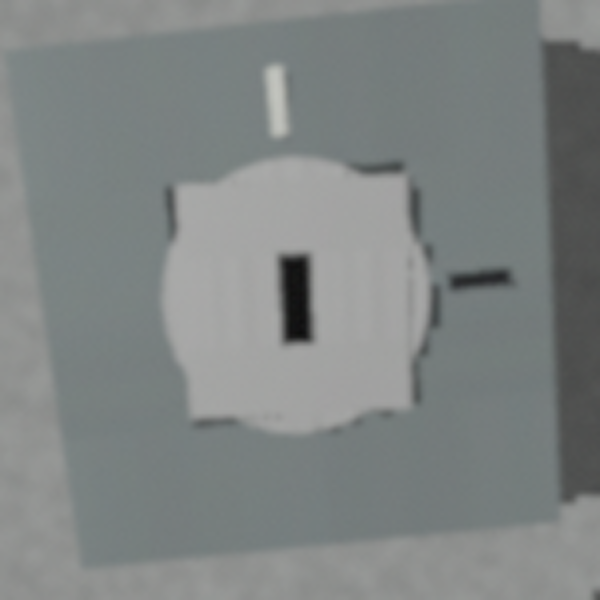

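The slot shows at crop (281–313, 256–342), nearly along world x. I'll measure it with the arm settled.

```bash
cat >> h.py <<'E'
def slot():
    C=cam("wrist"); im=r.capture("wrist"); u=proj("wrist",[[.604,.268,.06]],C)[0].astype(int)
    g=cv2.resize(cv2.cvtColor(im,cv2.COLOR_BGR2GRAY)[u[1]-28:u[1]+29,u[0]-28:u[0]+29],None,fx=8,fy=8,interpolation=cv2.INTER_CUBIC)
    n,l,st,ce=cv2.connectedComponentsWithStats((g<100).astype(np.uint8))
    i=min((k for k in range(1,n) if st[k,4]>1500),key=lambda k:np.hypot(*(ce[k]-228)))
    b=(cv2.boxPoints(cv2.minAreaRect(cv2.findNonZero((l==i).astype(np.uint8))))+.5)/8-.5+u-28
    q=w("wrist",b,.06,C)[:,:2]; e=[q[1]-q[0],q[2]-q[1]]; k=max(e,key=np.linalg.norm)
    a=(np.degrees(np.arctan2(k[1],k[0]))+90)%180-90
    print("slot",q.mean(0).round(4),"yaw",a.round(2),"size",[np.linalg.norm(x).round(4) for x in e]); return q.mean(0),a
E
python3 - <<'E'
from h import *
s=r.observe(); print(s["position"],s["qd"].round(3)); q,a=slot()
go([*q,.15],a-90)
E
```

```text
[0.53921204 0.26722057 0.22959579] [ 0.012 -0.007  0.008  0.026 -0.003 -0.     0.001]
slot [0.6044 0.2697] yaw 2.61 size [np.float64(0.0057), np.float64(0.0163)]
pos [0.539  0.2666 0.2295] jaw -89.86 shift [-0.0031  0.0791  0.0659] turn -2.48 q7 -2.14 t 33.8
```

The clockwise turn would run joint 7 out of range from here (-2.14 - 1.5). The key is symmetric, so I'll turn the tool half round first.

arm_command(
  increments=[
    [[0.0, 0, 0, 0, -8], [0.0, 0, 0, 0, -16], [0.0, 0, 0, 0, -24], [0.0, 0, 0, 0, -32], [0.0, 0, 0, 0, -40], [0.0, 0, 0, 0, -48], [0.0, 0, 0, 0, -56], [0.0, 0, 0, 0, -64], [0.0, 0, 0, 0, -72], [0.0, 0, 0, 0, -80], [0.0, 0, 0, 0, -88], [0.0, 0, 0, 0, -96]],
  ],
)

```text
time_s: 35.0
position: [0.538, 0.2647, 0.2289]
orientation: [0.707, 0.037, -0.042, -0.705]
contact_force: [-0.6, 0.9, -0.2]
gripper_width: 0.085
```

arm_command(
  increments=[
    [[0.0, 0, 0, 0, -8], [0.0, 0, 0, 0, -16], [0.0, 0, 0, 0, -24], [0.0, 0, 0, 0, -32], [0.0, 0, 0, 0, -40], [0.0, 0, 0, 0, -48], [0.0, 0, 0, 0, -56], [0.0, 0, 0, 0, -64], [0.0, 0, 0, 0, -72], [0.0, 0, 0, 0, -80], [0.0, 0, 0, 0, -86], [0.0, 0, 0, 0, -86]],
  ],
)

```text
time_s: 36.2
position: [0.5372, 0.2629, 0.228]
orientation: [-0.489, -0.506, 0.514, 0.491]
contact_force: [0.1, 0.2, -0.0]
gripper_width: 0.091
```

Run:
```python
from h import *
go([.6044,.2697,.15],2.6-90)
```

```text
pos [0.5372 0.2629 0.228 ] jaw 92.33 shift [ 0.0044  0.0773 -0.0682] turn -0.27 q7 0.51 t 36.2
```

arm_command(
  increments=[
    [[0.0, 0.004, 0.01, -0.02, -0.3], [0.0, 0.004, 0.03, -0.045, -0.3], [0.0, 0.004, 0.06, -0.068, -0.3], [0.0, 0.004, 0.08, -0.068, -0.3], [0.0, 0.004, 0.09, -0.068, -0.3], [0.0, 0.004, 0.09, -0.068, -0.3], [0.0, 0.004, 0.09, -0.068, -0.3]],
  ],
)

```text
time_s: 36.9
position: [0.6031, 0.2699, 0.1381]
orientation: [-0.487, -0.508, 0.515, 0.489]
contact_force: [-0.9, 0.4, 0.5]
gripper_width: 0.09
```

Run:
```python
from h import *
go([.6044,.2697,.13],2.6-90)
im=r.capture("wrist"); cv2.imwrite("pics/S2.png",cv2.resize(im[130:430,150:490],(680,600)))
C=cam("wrist"); print((proj("wrist",[[.6044,.2697,.06],[.6129,.2701,.06],[.5959,.2693,.06]],C)-[150,130])*2)
s=r.observe(); z=s["position"][2]-.058; print("pred tip px",(proj("wrist",[[*s["position"][:2],z],[*s["position"][:2],z+.026]],C)-[150,130])*2)
```

```text
pos [0.6031 0.2699 0.1381] jaw 92.7 shift [-0.0002  0.0081 -0.0014] turn 0.1 q7 0.49 t 36.9
[[331.59558267 281.40448543]
 [331.64873506 307.59793454]
 [331.54109137 254.55122839]]
pred tip px [[332.86159606 308.69494047]
 [332.55002486 355.75876857]]
```

View pics/S2.png

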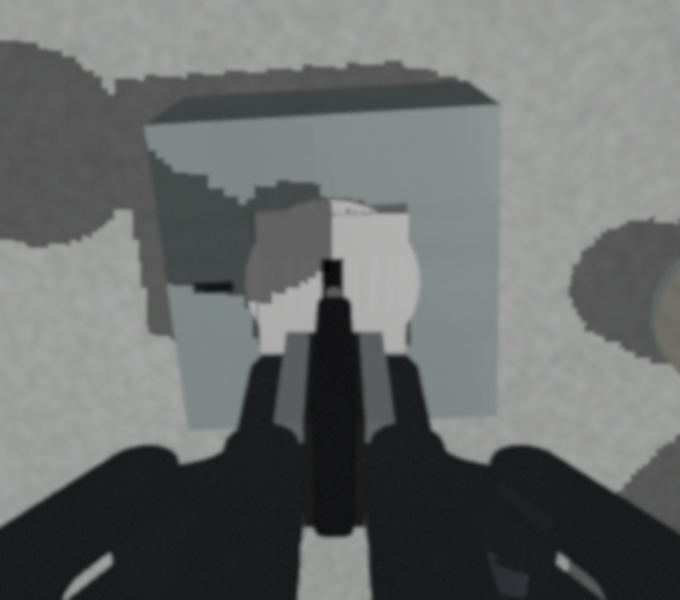

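The slot, columns 322–342, lines up with the key. I'll descend gently.

arm_command(
  increments=[
    [[0.0, -0.0005, 0.006, -0.0012, 0], [0.0, -0.0005, 0.012, -0.0012, 0], [0.0, -0.0005, 0.016, -0.0012, 0], [0.0, -0.0005, 0.02, -0.0012, 0], [0.0, -0.0005, 0.024, -0.0012, 0], [0.0, -0.0005, 0.026, -0.0012, 0], [0.0, -0.0005, 0.026, -0.0012, 0]],
  ],
)

```text
time_s: 37.65
position: [0.6045, 0.2695, 0.1122]
orientation: [-0.487, -0.508, 0.515, 0.489]
contact_force: [0.4, -0.0, -0.8]
gripper_width: 0.084
```

arm_command(
  increments=[
    [[0.0, 0, 0.004, 0, 0], [0.0, 0, 0.008, 0, 0], [0.0, 0, 0.012, 0, 0], [0.0, 0, 0.015, 0, 0], [0.0, 0, 0.017, 0, 0], [0.0, 0, 0.017, 0, 0]],
  ],
)

```text
time_s: 38.25
position: [0.6045, 0.2693, 0.0949]
orientation: [-0.487, -0.508, 0.515, 0.489]
contact_force: [-0.3, -0.5, 0.1]
gripper_width: 0.089
```

arm_command(
  increments=[
    [[0.0, 0, 0.002, 0, 0], [0.0, 0, 0.004, 0, 0], [0.0, 0, 0.006, 0, 0], [0.0, 0, 0.006, 0, 0]],
  ],
)

```text
time_s: 38.65
position: [0.6045, 0.2696, 0.0921]
orientation: [-0.488, -0.508, 0.515, 0.488]
contact_force: [-4.2, -4.4, 18.3]
gripper_width: 0.083
```

The key went home at 0.092 with an 18 N contact, where I predicted it. Now I'll turn it clockwise.

arm_command(
  increments=[
    [[0.0, 0, 0.001, 0, 0], [0.0, 0, 0.001, 0, 7], [0.0, 0, 0.001, 0, 14], [0.0, 0, 0.001, 0, 21], [0.0, 0, 0.001, 0, 28], [0.0, 0, 0.001, 0, 35], [0.0, 0, 0.001, 0, 42], [0.0, 0, 0.001, 0, 42]],
  ],
)

```text
time_s: 39.45
position: [0.6048, 0.2701, 0.0922]
orientation: [0.64, 0.3, -0.306, -0.638]
contact_force: [-0.1, -0.4, 7.0]
gripper_width: 0.087
```

Run:
```python
from h import *
s=r.observe(); print(s["moment"].round(3)); go([.6045,.2695,.0921],None)
```

```text
[-0.174  0.098  0.012]
pos [0.6048 0.2701 0.0922] jaw 50.71 shift [-0.0007  0.0001 -0.0002] turn 0 q7 -0.16 t 39.45
```

arm_command(
  increments=[
    [[0.0, 0, 0, 0, 7], [0.0, 0, 0, 0, 14], [0.0, 0, 0, 0, 21], [0.0, 0, 0, 0, 28], [0.0, 0, 0, 0, 35], [0.0, 0, 0, 0, 41], [0.0, 0, 0, 0, 41]],
  ],
)

```text
time_s: 40.15
position: [0.6051, 0.2705, 0.0923]
orientation: [0.707, 0.059, -0.063, -0.702]
contact_force: [0.9, -0.7, 1.6]
gripper_width: 0.092
```

Run:
```python
from h import *
s=r.observe(); print(s["moment"].round(3)); go([.6045,.2695,.0921],None)
```

```text
[ 0.046 -0.218 -0.054]
pos [0.6051 0.2705 0.0923] jaw 9.85 shift [-0.0008  0.0003 -0.0008] turn 0 q7 -0.72 t 40.15
```

arm_command(
  increments=[
    [[0.0, 0, 0.003, 0, 0], [0.0, 0, 0.003, 0, 0], [0.01, 0, 0.001, 0, 0], [0.03, 0, 0, 0, 0], [0.05, 0, 0, 0, 0], [0.05, 0, 0, 0, 0], [0.05, 0, -0.03, 0, 0], [0.05, 0, -0.07, 0, 0], [0.05, 0, -0.11, 0, 0], [0.05, 0, -0.15, 0, 0], [0.05, 0, -0.16, 0, 0], [0.05, 0, -0.16, 0, 0]],
  ],
)

```text
time_s: 41.35
position: [0.6068, 0.2722, 0.2542]
orientation: [0.706, 0.06, -0.061, -0.703]
contact_force: [-0.0, -0.2, -0.5]
gripper_width: 0.586
```

Run:
```python
from h import *
go([.54,.2,.25],None)
C=cam("wrist"); im=r.capture("wrist"); 
u=proj("wrist",[[.605,.27,.08]],C)[0].astype(int); print(u)
KEY=[np.array([[x,y,z] for x in(-.015,.015) for y in(-.004,.004) for z in(.026,.07)])]
for m in r.masks_of("wrist","key")[:1]:
    for z0 in(.034,.038,.042):
        p,e=fit(KEY,m["region"],[.605,.27,-1.4],"wrist",C,z0); print(m["conf"],z0,p[:2].round(4),np.degrees(p[2]).round(1),round(e,3))
y0,x0=max(u[1]-90,0),max(u[0]-120,0)
a=cv2.resize(im[y0:y0+180,x0:x0+240],(560,420))
cv2.imwrite("pics/F1.png",a)
t=r.capture("top"); cv2.imwrite("pics/F2.png",cv2.resize(t[120:360,80:560],(800,400),interpolation=cv2.INTER_CUBIC))
r.capture("scene")
```

```text
pos [0.6068 0.2722 0.2542] jaw 9.87 shift [-0.0781  0.0046 -0.0596] turn 0 q7 -0.61 t 41.35
[315 225]
0.6 0.034 [0.6038 0.2706] -79.4 0.08
0.6 0.038 [0.6034 0.2726] -79.3 0.099
0.6 0.042 [0.6033 0.274 ] -79.0 0.12
```

View pics/F1.png

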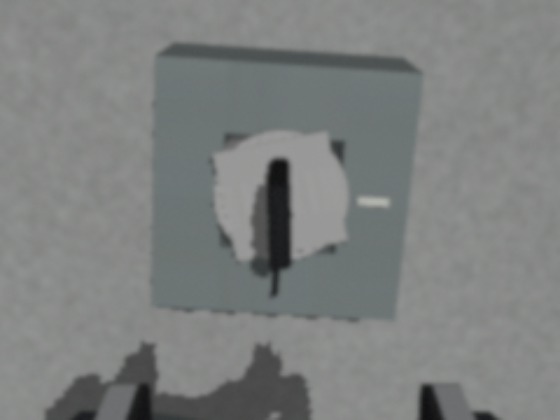

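View pics/F2.png

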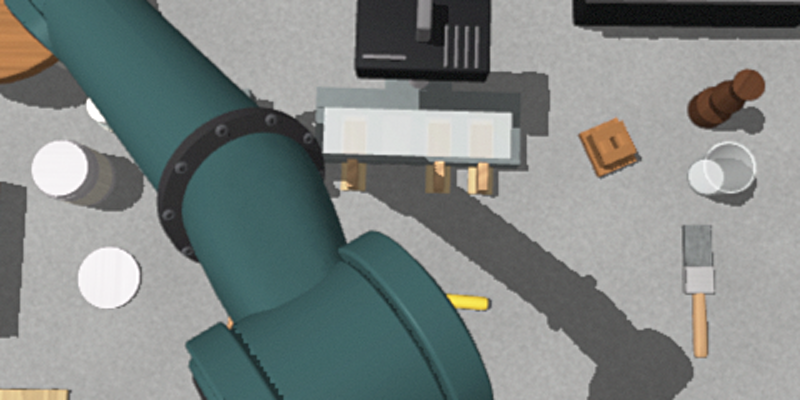

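Run:
```python
from h import *
t=r.capture("top")[150:245,260:400]; s=r.capture("scene")[225:345,255:405]
cv2.imwrite("pics/F3.png",np.hstack([cv2.resize(t,(420,285),interpolation=cv2.INTER_CUBIC),cv2.resize(s,(356,285),interpolation=cv2.INTER_CUBIC)]))
```

```text
(no output)
```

View pics/F3.png

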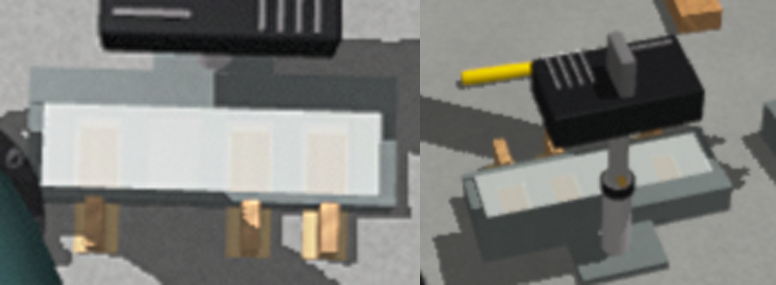

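All three blades sit at equal depth with their blocks at the front face, and the brass button is still out. I'm handing in.

```bash
python3 -c "
from station import r
print(r.observe()['time_s'],r.close_job())"
```

```text
the job is handed in; nothing more can be done
41.65 None
```

The job is handed in at 41.7 s of robot time. In order:

- **Lamp:** I raised it to its stop. The brass lock button shows sprung out, also in the last picture.
- **Swatches:** Three were present. Each went into its own slot (y = +93, -31 and -93 mm) until the push met 9–11 N. The final pictures show the blades at the same depth and the grip blocks at the front face.
- **Key:** I took it from the stand and pushed it home; the contact came at the predicted height. I then turned it about 83° clockwise and let it go. Afterwards the key's yaw measured -79°, against 2.6° for the slot before. Allowing for the key's play, the switch is at least at about 1.28 rad (on from 1.1).

**Checks that disagreed or are limited:**
- The network's bench masks gave useless fits, so I measured the bench from its front corners instead.
- Silhouette fits of the key favoured a height a few mm lower than physically possible. I relied on contact for the height.
- A fit of the first swatch after insertion had a high error, because the blade is hidden. Only its position agreed.
- The arm hid part of the scene in the last top view, so not every other workshop item was visible there. None was knowingly touched.

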